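# Load primed caps into a ratcheted curing carousel

### The job

Swing the blue door of the curing station wide open and stand every primed cap from the paper sheet upright in a pocket of its own through the window, clicking the carousel on with its knob for each next pocket; leave the pawl on the teeth until all the caps are in. Then flip the pawl right over off the teeth, turn the carousel back to its home stop with all the caps in it, flip the pawl back down onto the teeth and shut the door. Do not disturb the wrench or the tape.

Things in the scene. Friction and masses are not known exactly. Their poses are not given: they have to be found in the camera images.
- station: grey square sheet-metal curing station, 350 x 350 mm, roof 80 mm above the bench, fixed; place and turn vary. Origin: under its centre, on the carousel axis; own z up; own -x points from the axis to the loading window, roughly to the robot's right. Window: 124 mm wide notch in roof and front wall, 80 to 175 mm from the axis; one carousel pocket shows in it. Coordinates 'in its frame' mean this one
- carousel (a joint): rad; deck with 6 pockets under the roof, ratchet disc (150 mm) and knob above it turn as one. 0 = home, a hard stop; grows clockwise from above, to 4.2. A click is 0.785 (one pocket): after k clicks pocket k is in the window. Pawl on teeth: no turning back past the last click (it locks 0.1 short of it); turn 0.05 past a click to be sure the pawl dropped. Needs 0.15 N m, stays where left
- knob_grip (a point): on the carousel axis, 145 mm above the bench: middle of the black bar knob, 66 mm long, 16 wide, 30 high (128 to 158 mm above the bench), on a 26 mm round stem. At carousel 0 the bar lies along the station's x with its red end towards the window; it turns with the carousel. Own x: along the bar, away from the red end
- pawl (a joint): flip-over pawl, rad: 0 lying on the ratchet teeth (locks backward turning; rises up to 0.25 while a tooth passes under it), 2.6 thrown right over, off the teeth, against its stop. Swings about a level hinge and falls by its own weight to whichever side of upright (about 1.6) it is on
- pawl_pin (a point): outer part of the pawl's yellow cross pin, where to take it: 12 mm across, axis along the station's x, free for 10 mm to either side of this point. Swings at 50 mm radius about pawl_hinge; in the station's frame at x 102, y 0, z 115 mm with the pawl on the teeth and x 102, y 93, z 141 mm thrown over, passing over the top (z 165) between
- pawl_hinge (a point): point on the pawl's level hinge axis, beside pawl_pin; in the station's frame x 102, y 50, z 115 mm; the axis runs along the station's x
- door (a joint): blue door of the window, rad: 0 shut (covers front and top of the window), up to 2.1 open; starts shut or ajar. Panel 124 mm wide with a flat flange (82 to 86 mm above the bench) reaching 93 mm in over the window; swings outward about a vertical hinge, counterclockwise from above as it opens; stays where left (about 0.1 N m)
- door_post (a point): on the door's handle, a black upright post 18 mm across on the flange, from 86 to 134 mm above the bench; this point is on its axis, 115 mm above the bench. Door shut: x -163, y 43 mm in the station's frame
- door_hinge (a point): on the door's vertical hinge axis, 115 mm above the bench; in the station's frame x -181, y -62 mm
- window (a point): middle of the loading window, in the station's frame x -125, y 0 mm, 38 mm above the bench: where the centre of a cap stands when it is in the pocket that shows in the window
- pocket0 (a point): where the centre of a cap stands when it is in pocket 0 (125 mm from the axis, 38 mm above the bench; the pocket floor is at 20 mm); it turns with the carousel and is in the window at carousel = 0.000. Pocket: hexagonal rim 7 mm high, 54 mm across inside
- pocket1 (a point): where the centre of a cap stands when it is in pocket 1 (125 mm from the axis, 38 mm above the bench; the pocket floor is at 20 mm); it turns with the carousel and is in the window at carousel = 0.785. Pocket: hexagonal rim 7 mm high, 54 mm across inside
- pocket2 (a point): where the centre of a cap stands when it is in pocket 2 (125 mm from the axis, 38 mm above the bench; the pocket floor is at 20 mm); it turns with the carousel and is in the window at carousel = 1.571. Pocket: hexagonal rim 7 mm high, 54 mm across inside
- pocket3 (a point): where the centre of a cap stands when it is in pocket 3 (125 mm from the axis, 38 mm above the bench; the pocket floor is at 20 mm); it turns with the carousel and is in the window at carousel = 2.356. Pocket: hexagonal rim 7 mm high, 54 mm across inside
- pocket4 (a point): where the centre of a cap stands when it is in pocket 4 (125 mm from the axis, 38 mm above the bench; the pocket floor is at 20 mm); it turns with the carousel and is in the window at carousel = 3.142. Pocket: hexagonal rim 7 mm high, 54 mm across inside
- pocket5 (a point): where the centre of a cap stands when it is in pocket 5 (125 mm from the axis, 38 mm above the bench; the pocket floor is at 20 mm); it turns with the carousel and is in the window at carousel = 3.927. Pocket: hexagonal rim 7 mm high, 54 mm across inside
- cap0_mid (a point): centre (half-way up) of the white primed end cap, a solid round cap 42 mm across and 36 mm high, about 70 g, standing upright on the sheet of paper to the robot's right; absent in some runs; its z axis is its own upright axis
- cap1_mid (a point): centre (half-way up) of the light grey primed end cap, a solid round cap 42 mm across and 36 mm high, about 70 g, standing upright on the sheet of paper to the robot's right; absent in some runs; its z axis is its own upright axis
- cap2_mid (a point): centre (half-way up) of the brick red primed end cap, a solid round cap 42 mm across and 36 mm high, about 70 g, standing upright on the sheet of paper to the robot's right; absent in some runs; its z axis is its own upright axis
- cap3_mid (a point): centre (half-way up) of the cream primed end cap, a solid round cap 42 mm across and 36 mm high, about 70 g, standing upright on the sheet of paper to the robot's right; absent in some runs; its z axis is its own upright axis
- cap4_mid (a point): centre (half-way up) of the dark green primed end cap, a solid round cap 42 mm across and 36 mm high, about 70 g, standing upright on the sheet of paper to the robot's right; absent in some runs; its z axis is its own upright axis
- wrench: bystander: steel wrench lying on the bench; leave alone. Origin at its middle, underside
- tape: bystander: roll of masking tape, 72 mm across, 22 mm high; leave alone. Origin under its centre
There are look-alikes about, which are no part of the job. What is shaped like the part that bears cap0_mid but pink, purple or yellow is not meant.

How it is judged:
By the outcome, as a careful person would: the job done as asked, in the order asked, and still so for the second after the job is handed in, with the robot touching nothing.
Of cap0, cap1, cap2, cap3, cap4 only 3 to 5 are there at a start; the rules pass over those that are not, and their reading is None.
At some moment in a run one of cap0, cap1, cap2, cap3, cap4 may be knocked a few centimetres aside while the robot is not near it.
Once in a run the grip may slacken for a moment while it holds something.
It also fails if it takes over 210 s, if anything falls off the work surface, if the arm or the gripper's body presses on something with over 40 N, if the wrist force passes 120 N, or if a joint passes its speed limit or range.

### The arm

A 6-joint arm with a two-finger parallel gripper is mounted at the origin on the work surface. World frame = base frame: x ahead of the robot, y to its left, z up, the work surface at z = 0. Lengths are in mm, angles in degrees, forces in N, time in s.
With the tool pointing down it reaches from about 325 to 925 mm from the base axis. Payload 3.1 kg.
Tool frame: the origin (TCP) lies at the very end of the fingers, on their centre line; the grasp point (between the pads) lies grasp_offset behind it (grasp_offset is the distance from the TCP to the grasp point, in mm); z points along the fingers, x is the direction in which the jaws open and shut, and the axes are right-handed (so a half turn about z gives the same grasp; the last joint's range is limited). The gripper opens to 85 mm and grips with 20 to 120 N. Pads are 22 mm wide; open, the fingers measure 114 mm over their backs; the gripper's body (76 mm by 85 mm) begins 54 mm behind the grasp point. The pads swing forward as they close: fully open they stand 13 mm farther back than shut.
Start: joints at [70.233, 12.427, 92.441, -0, 75.132, -6.429], TCP at [144.169, 608.157, 231.3] pointing down, gripper open.
Joint ranges: [-157.48, 157.48], [-44.54, 120.13], [17.64, 146.25], [-64.5, 244.5], [7.68, 150.69], [-147.95, 147.95]. Speed limits (degrees/s): [159.86, 159.86, 180, 180, 180, 180].

### API

Orientations are given as [roll, pitch, yaw] about the fixed x, y, z axes, in that order (R = Rz(yaw) Ry(pitch) Rx(roll)).
In Python, from station import * gives the robot as it stands. Calls block until the motion is done:
- goto(position, orientation): joint-space move of the TCP to a pose.
- move_l(position, attitude=None, speed=150): straight line of the TCP; attitude=None keeps the orientation; speed is the mean speed in mm/s.
- move_j(angles): joint-space move.
- grip(opening, squeeze=None): finger opening in mm; squeeze is the grip in N (None keeps the last); returns when the fingers have stopped.
- wait(seconds).
- solve_ik(position, orientation): joint angles nearest the present ones, or None.
- get_obs(): the state.
- get_image(name): name is "scene" or "top" or "wrist"; returns the picture (400x640x3 uint8, red, green, blue); there is no depth.
- get_calibration(name): a dict with "fx", "fy", "cx", "cy" (pixels), "D" ([k1, k2, p1, p2, k3] as OpenCV has them; the pictures are not rectified), "R" (3x3) and "t" (3): a world point X has camera coordinates R X + t; the wrist camera has in their place "mount" (4x4, takes a point from camera to tool coordinates, whose origin is the TCP and whose axes are the tool frame's). Camera axes: x right, y down, z forward; pixel columns grow to the right and rows downward; lengths in mm; the calibration is good to about 2 mm. A picture is of the moment at which its call begins: read the wrist's pose just before it. get_calibration takes no time and is no camera call.
A pose or a line that the arm cannot do raises Unreachable and nothing moves.
- sign_off(): hands the job in, once; it reports no verdict.
Trained networks look in the newest picture that a camera, given by its name, has taken for a name from the list of things; names that differ only in an ending like _2 or _b are one class to them, and where a whole thing is asked for, a point or a joint stands for the part that bears it (a point fixed in the world has none). Each returns a list of dicts, best first, with "score" (0 to 1); they miss things now and then, are a little off and sometimes report something else, mostly with a low value. They report only what shows in the picture. A call takes as long as a camera call. They do not tell look-alikes from the thing itself.
- spot_in(name, camera): "extent" ([centre column, centre row, width, height] in pixels, round what is visible of it).
- regions_of(name, camera): "region" (400x640 bool, what is visible of it) and "extent" ([centre column, centre row, width, height] in pixels, round what is visible of it).
The state is a dict: "t": time; "joint_pos": joint angles; "qvel": joint speeds; "effort": joint torques, N m; "tcp_pos": TCP position; "ee_rot": TCP orientation; "wrist_force": force on the tool from outside, world axes, zero at the start; "moment": the same for the moment, N m; "grip_width": finger opening in mm.
Only numpy, scipy, OpenCV 4.12 (cv2) and the standard library are available. Lean on these libraries where they do the work, as an engineer would, in place of code of your own. Each camera call takes 0.05 s, during which the arm holds its last target.

## Working session

There is one attempt and no reset: what is moved stays moved. The work goes in short steps, each a Python script; the robot and the scene stay as the last script left them, time stands still between calls to the robot, and variables do not carry over. Pictures are saved under pics/ and viewed, and the job is handed in when it is done.

```bash
ls; mkdir -p pics; python3 - <<'E'
from station import *
import cv2
o=get_obs();print(o)
for n in("scene","top","wrist"):
    im=get_image(n);cv2.imwrite(f"pics/a_{n}.png",im[:,:,::-1]);c=get_calibration(n);print(n,c)
E
```

```text
pics
{'t': 0.0, 'joint_pos': array([ 7.02315196e+01,  1.24764338e+01,  9.25289159e+01, -1.62468092e-03,
        7.51325242e+01, -6.42805855e+00]), 'qvel': array([ 0.02607242, -0.01226123, -0.00623213,  0.06014712,  0.15034386,
        0.14257867]), 'effort': array([-8.22012043e-04, -3.96852565e+01, -3.03850186e+01, -4.26932102e-04,
        9.84802813e-03,  1.51281057e-05]), 'tcp_pos': array([143.91188088, 607.36268745, 229.96780006]), 'ee_rot': array([-1.79986124e+02,  1.37182775e-01,  7.66600135e+01]), 'wrist_force': array([0.83302435, 0.858665  , 0.96426345]), 'moment': array([ 0.01907795, -0.06890393,  0.01360829]), 'grip_width': 85.55522051204869}
scene {'fx': 449.37686376446374, 'fy': 449.37686376446374, 'cx': 319.9945016489457, 'cy': 200.5761212820756, 'D': array([0.02981038, 0.        , 0.        , 0.        , 0.        ]), 'R': array([[-0.15571331,  0.98776762, -0.00827673],
       [ 0.84767702,  0.129318  , -0.51450998],
       [-0.50714596, -0.08713204, -0.85744445]]), 't': array([ 214.01418685, -392.60451974, 1568.53911599])}
top {'fx': 421.72487334760973, 'fy': 421.724873
[... 223 characters left out ...]
3e-01, -7.46571754e-04, -1.55315258e-01],
       [ 1.55310662e-01, -1.38198799e-02, -9.87769006e-01]]), 't': array([-112.4265151 ,  555.50108434, 1190.66258941])}
wrist {'fx': 294.7561157280652, 'fy': 294.7561157280652, 'cx': 319.26817164244915, 'cy': 195.9916806568271, 'D': array([-0.04900283,  0.        ,  0.        ,  0.        ,  0.        ]), 'mount': array([[ 9.99999268e-01, -4.25933738e-04, -1.13254908e-03,
        -2.95054258e-01],
       [ 7.14564080e-04,  9.63229656e-01,  2.68678466e-01,
        -6.67232657e+01],
       [ 9.76465634e-04, -2.68679079e-01,  9.63229256e-01,
        -1.42490535e+02],
       [ 0.00000000e+00,  0.00000000e+00,  0.00000000e+00,
         1.00000000e+00]])}
```

View pics/a_scene.png

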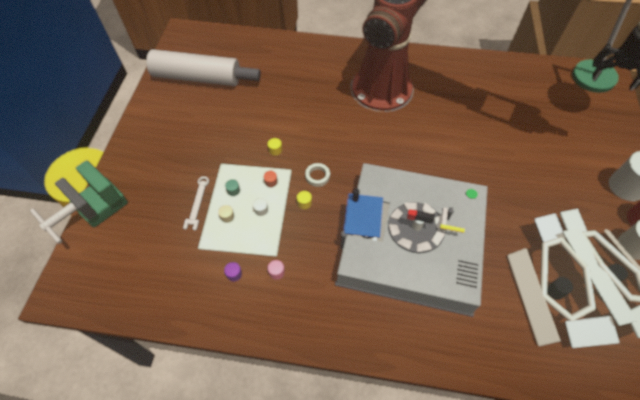

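View pics/a_top.png

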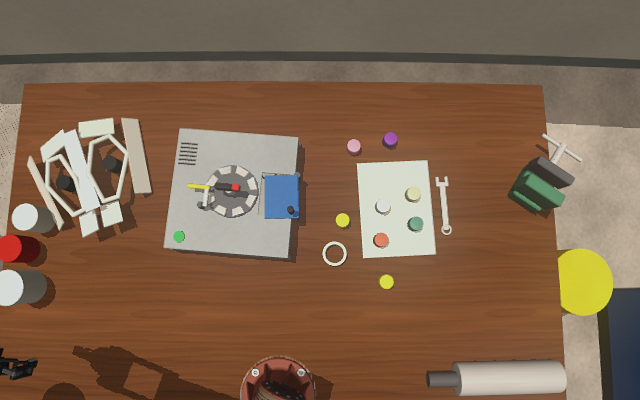

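View pics/a_wrist.png

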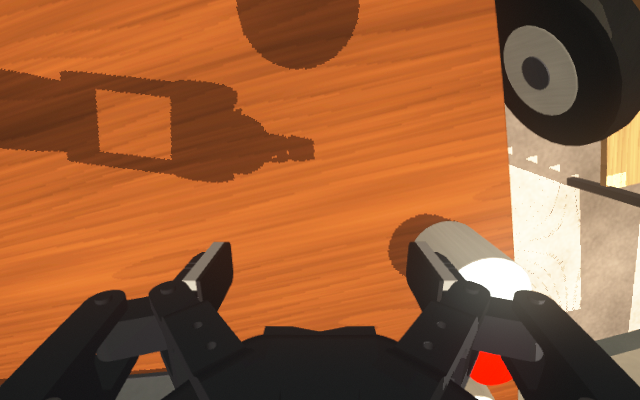

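```bash
python3 - <<'E'
from station import *
print(get_obs()['t'])
for cam in("scene","top"):
  get_image(cam)
  for n in ["station","knob_grip","pawl_pin","door_post","door","cap0_mid","cap1_mid","cap2_mid","cap3_mid","cap4_mid","wrench","tape"]:
    print(cam,n,[(round(d['score'],2),[round(float(v)) for v in d['extent']]) for d in spot_in(n,cam)])
print(get_obs()['t'])
E
```

```text
0.15
scene station [(0.84, [411, 240, 153, 151])]
scene knob_grip [(0.89, [404, 228, 84, 54])]
scene pawl_pin [(0.51, [453, 220, 28, 22])]
scene door_post [(0.82, [364, 211, 42, 53]), (0.35, [412, 241, 147, 156]), (0.22, [405, 228, 80, 52])]
scene door [(0.73, [366, 215, 43, 54]), (0.69, [452, 219, 25, 22]), (0.3, [400, 227, 86, 49])]
scene cap0_mid [(0.78, [260, 209, 15, 15]), (0.67, [303, 203, 12, 16]), (0.62, [232, 271, 18, 19]), (0.61, [276, 146, 14, 18]), (0.59, [276, 270, 14, 21])]
scene cap1_mid [(0.17, [411, 244, 154, 153])]
scene cap2_mid [(0.49, [271, 180, 15, 15])]
scene cap3_mid [(0.51, [408, 226, 74, 47]), (0.49, [224, 215, 13, 22])]
scene cap4_mid [(0.53, [233, 186, 12, 15]), (0.28, [405, 225, 82, 50])]
scene wrench []
scene tape [(0.63, [233, 187, 10, 19]), (0.58, [318, 176, 27, 25])]
top station [(0.94, [232, 195, 138, 128]), (0.29, [239, 193, 60, 53])]
top knob_grip [(0.93, [236, 191, 65, 53])]
top pawl_pin [(0.45, [201, 197, 24, 21]), (0.3, [234, 195, 142, 130])]
top door_post [(0.96, [282, 197, 35, 42]), (0.67, [415, 195, 15, 16])]
top door [(0.61, [283, 196, 38, 48])]
top cap0_mid [(0.67, [388, 140, 8, 16]), (0.61, [342, 218, 10, 12]), (0.57, [353, 151, 6, 15]), (0.57, [388, 282, 15, 17]), (0.43, [380, 208, 16, 16])]
top cap1_mid [(0.56, [201, 194, 22, 20]), (0.18, [236, 193, 57, 54])]
top cap2_mid [(0.71, [379, 241, 13, 16]), (0.62, [200, 194, 27, 24]), (0.37, [414, 197, 12, 18])]
top cap3_mid [(0.61, [414, 197, 14, 17])]
top cap4_mid []
top wrench [(0.9, [444, 206, 19, 62])]
top tape [(0.49, [334, 253, 22, 25])]
1.45
```

```bash
python3 - <<'E'
import cv2
a=cv2.imread("pics/a_top.png")
cv2.imwrite("pics/b1.png",cv2.resize(a[120:270,155:310],None,fx=5,fy=4.99*0.8*1.25*0.8,interpolation=cv2.INTER_CUBIC) if 0 else cv2.resize(a[120:270,155:310],None,fx=4,fy=4,interpolation=cv2.INTER_CUBIC))
cv2.imwrite("pics/b2.png",cv2.resize(a[125:300,320:470],None,fx=3.4,fy=3.4,interpolation=cv2.INTER_CUBIC))
a=cv2.imread("pics/a_scene.png")
cv2.imwrite("pics/b3.png",cv2.resize(a[155:315,330:500],None,fx=3.7,fy=3.7,interpolation=cv2.INTER_CUBIC))
E
```

```text
(no output)
```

View pics/b1.png

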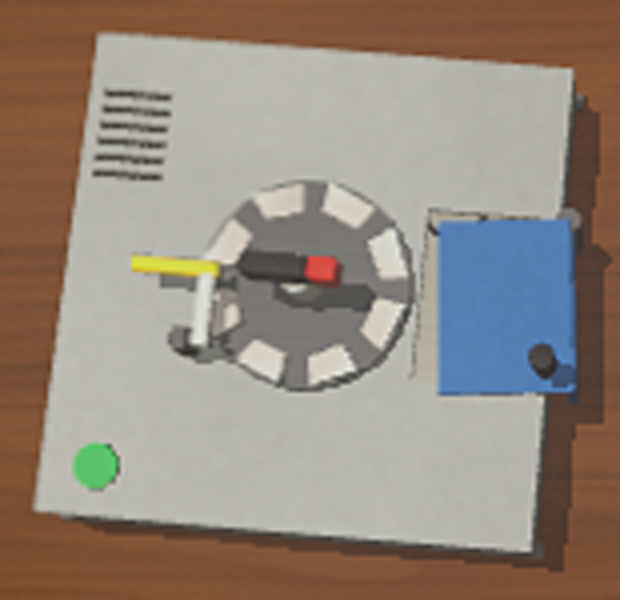

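View pics/b2.png

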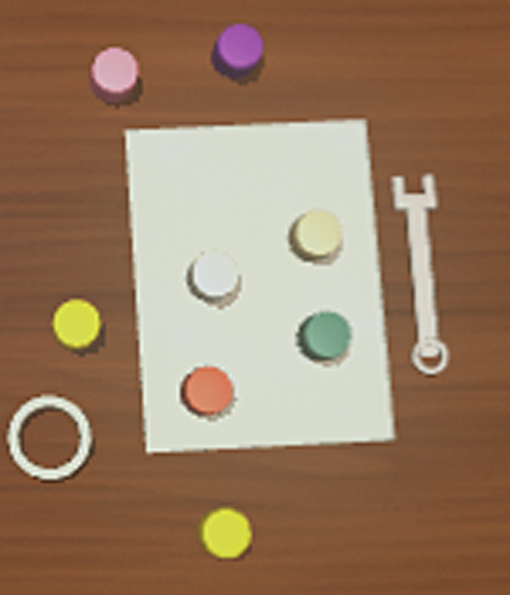

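View pics/b3.png

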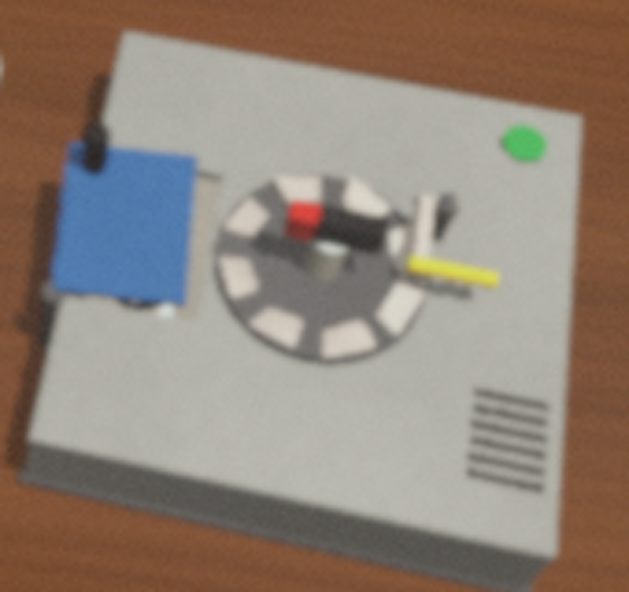

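```bash
cat > h.py <<'E'
from station import *
import numpy as np, cv2, json, os
from scipy.optimize import least_squares
from scipy.spatial.transform import Rotation as Ro
CAL={n:get_calibration(n) for n in("scene","top","wrist")}
def K(c): return np.array([[c['fx'],0,c['cx']],[0,c['fy'],c['cy']],[0,0,1.]])
def ext(cam,obs=None):
    c=CAL[cam]
    if cam!="wrist": return np.array(c['R']),np.array(c['t']).ravel()
    o=obs; T=np.eye(4); T[:3,:3]=Ro.from_euler('xyz',o['ee_rot'],degrees=True).as_matrix();T[:3,3]=o['tcp_pos']
    M=np.linalg.inv(T@c['mount']); return M[:3,:3],M[:3,3]
def proj(P,cam,obs=None):
    R,t=ext(cam,obs);c=CAL[cam]
    return cv2.projectPoints(np.atleast_2d(P).astype(float),cv2.Rodrigues(R)[0],t,K(c),np.array(c['D']))[0][:,0]
def unproj(uv,z,cam,obs=None):
    R,t=ext(cam,obs);c=CAL[cam]
    n=cv2.undistortPoints(np.atleast_2d(uv).astype(float).reshape(-1,1,2),K(c),np.array(c['D']))[:,0]
    d=np.c_[n,np.ones(len(n))]@R; o=-R.T@t
    return o+d*((z-o[2])/d[:,2])[:,None]
def load(): return json.load(open('st.json'))
def save(**k):
    s=load() if os.path.exists('st.json') else {}
    s.update(k);json.dump(s,open('st.json','w'))
def S2W(p,st=None):
    x,y,a=st or load()['station']; p=np.atleast_2d(p).astype(float); c,s=np.cos(a),np.sin(a)
    r=p.copy(); r[:,0]=x+c*p[:,0]-s*p[:,1]; r[:,1]=y+s*p[:,0]+c*p[:,1]; return r
def pic(cam,name,crop=None,f=1):
    o=get_obs(); im=get_image(cam); b=im[:,:,::-1]
    if crop: b=b[crop[1]:crop[3],crop[0]:crop[2]]
    cv2.imwrite(f"pics/{name}.png",cv2.resize(b,None,fx=f,fy=f,interpolation=cv2.INTER_CUBIC)); return o,im
E
python3 - <<'E'
from h import *
ct=np.array([(98,33),(575,70),(533,550),(35,512)])/4+(155,120)-0.4
cs=np.array([(123,32),(582,115),(556,555),(30,443)])/3.7+(330,155)-0.4
# station corner coords
tt=[(175,-175,80),(-175,-175,80),(-175,175,80),(175,175,80)]
ss=[(-175,175,80),(175,175,80),(175,-175,80),(-175,-175,80)]
def res(p,cams):
    r=[]
    if 't' in cams:r.append(proj(S2W(tt,list(p)),"top")-ct)
    if 's' in cams:r.append(proj(S2W(ss,list(p)),"scene")-cs)
    return np.concatenate(r).ravel()
for c in("t","s","ts"):
    f=least_squares(res,[530,150,np.pi/2],args=(c,));print(c,f.x,np.degrees(f.x[2]),f.fun.round(2))
save(station=list(f.x))
st=list(f.x)
for n,p in dict(post=(-163,43,134),hinge=(-181,-62,115),knob=(0,0,158),pin=(102,0,115),win=(-125,0,38)).items():
    w=S2W(p)[0];print(n,w.round(),proj(w,"top").round(),proj(w,"scene").round())
# caps
for n,uvt,uvs in [("cream",(316,233),None),("white",(214,274),None),("green",(324,334),None),("red",(208,389),None)]:
    print(n,unproj(np.array(uvt)/3.4+(320,125)-.4,36,"top").round(1), )
for uv in [(260,207),(270,178),(225,212),(232,186)]: print(unproj(uv,30,"scene").round(1))
E
```

```text
t [577.26971443 132.25351929   1.49374376] 85.58521327996206 [ 0.21  0.1  -0.23 -0.42 -0.14  0.4   0.17 -0.1 ]
s [575.70850523 132.97566202   1.49722399] 85.7846153571574 [ 0.04  0.03 -0.54  0.11  0.33  0.35  0.1  -0.47]
ts [576.5159316  132.62290945   1.49561735] 85.69256201630881 [-0.06  0.45 -0.47 -0.28 -0.15  0.57  0.13  0.3   0.01  0.18 -0.56  0.43
  0.06  0.74 -0.17 -0.31]
post [521. -27. 134.] [[286. 208.]] [[360. 192.]]
hinge [625. -53. 115.] [[296. 172.]] [[345. 228.]]
knob [577. 133. 158.] [[226. 186.]] [[421. 213.]]
pin [584. 234. 115.] [[193. 186.]] [[458. 229.]]
win [567.   8.  38.] [[277. 197.]] [[368. 226.]]
cream [[ 579.4 -395.3   36. ]]
white [[ 543.1 -304.6   36. ]]
green [[ 490.6 -399.1   36. ]]
red [[ 443.4 -297.    36. ]]
[[ 549.5 -304.1   30. ]]
[[ 447.2 -297.    30. ]]
[[ 580.7 -399.1   30. ]]
[[ 491.9 -401.9   30. ]]
```

```bash
cat >> h.py <<'E'
def cyl_off(p,cam,mask_c,r=21,h=36):
    """xy whose projected cylinder-silhouette centroid equals mask_c"""
    th=np.linspace(0,2*np.pi,40,endpoint=False)
    def cen(xy):
        P=np.array([(xy[0]+r*np.cos(t),xy[1]+r*np.sin(t),z) for z in(0,h) for t in th])
        hu=cv2.convexHull(proj(P,cam).astype(np.float32)); m=cv2.moments(hu); return np.array([m['m10'],m['m01']])/m['m00']
    return least_squares(lambda q:cen(q)-mask_c,p).x
def find_caps(cam):
    out=[]
    im=get_image(cam)
    for n in range(5):
        for d in regions_of(f"cap{n}_mid",cam):
            m=d['region']; 
            if d['score']<.25 or not 40<m.sum()<500: continue
            v,u=np.nonzero(m); c=np.array([u.mean(),v.mean()])
            xy=cyl_off(unproj(c,25,cam)[0,:2],cam,c)
            out.append((n,round(d['score'],2),c.round(1),xy.round(1),int(m.sum()),im[m].mean(0).round()))
    return out
E
python3 - <<'E'
import station
print([n for n in dir(station) if not n.startswith('__')], getattr(station,'grasp_offset',None))
from h import *
for cam in("top","scene"):
    for r in find_caps(cam): print(cam,*r)
print(unproj((290.6,209.4),134,"top"),get_obs().keys())
E
```

```text
['Unreachable', 'get_calibration', 'get_image', 'get_obs', 'goto', 'grasp_offset', 'grip', 'move_j', 'move_l', 'regions_of', 'sign_off', 'solve_ik', 'spot_in', 'wait'] 18.700000000000003
top 0 0.76 [382.5 205.8] [ 543.7 -307.3] 179 [200. 203. 194.]
top 0 0.69 [380.3 239.8] [ 442.2 -298.1] 208 [198. 132. 105.]
top 0 0.59 [385.5 281.5] [ 320.4 -311.2] 185 [200. 200.  64.]
top 0 0.56 [352.7 146.8] [ 725.8 -220.7] 156 [194. 149. 160.]
top 0 0.47 [389.5 139.2] [ 750.8 -334.5] 160 [145.  83. 153.]
top 0 0.46 [341.7 219.9] [ 501.1 -184.2] 184 [197. 195.  69.]
top 2 0.7 [380.5 239.4] [ 443.4 -298.7] 176 [201. 125.  96.]
top 2 0.65 [412.4 193.9] [ 579.8 -398.8] 190 [193. 192. 154.]
top 2 0.4 [414.4 223.5] [ 490.4 -401.7] 214 [125. 155. 132.]
top 3 0.55 [412.2 194. ] [ 579.6 -398.3] 166 [195. 194. 154.]
top 4 0.67 [415.2 223.6] [ 490.2 -403.9] 189 [117. 151. 127.]
scene 0 0.68 [274.3 146.5] [ 321.2 -309.5] 174 [184. 175.  61.]
scene 0 0.64 [232.5 271.3] [ 748.3 -335.1] 246 [141.  83. 146.]
scene 0 0.62 [274.9 269. ] [ 724.8 -224.5] 217 [198. 149. 159.]
scene 0 0.52 [259.8 206.8] [ 542.4 -307.7] 218 [195. 197. 184.]
scene 0 0.49 [303.3 199.5] [ 499.3 -187.3] 231 [185. 177.  68.]
scene 2 0.49 [269.8 178.6] [ 446.1 -298.4] 197 [186. 120.  95.]
scene 3 0.61 [225.3 212.9] [ 577.5 -401.3] 198 [197. 193. 155.]
scene 4 0.51 [231.7 187. ] [ 488.4 -405.9] 187 [113. 144. 122.]
[[517.15163554 -38.46450426 134.        ]] dict_keys(['t', 'joint_pos', 'qvel', 'effort', 'tcp_pos', 'ee_rot', 'wrist_force', 'moment', 'grip_width'])
```

```bash
cat >> h.py <<'E'
HW=lambda: S2W((-181,-62,115))[0,:2]
def post_xy(a):
    c,s=np.cos(a),np.sin(a); v=(18,105)
    return S2W((-181+c*18-s*105,-62+s*18+c*105,0))[0,:2]
def post_yaw(a):
    st=load()['station']; return np.degrees(st[2]+a)+80.27+90-360
def door_ang(p):
    st=load()['station'];d=np.array(p[:2])-HW();return (np.arctan2(d[1],d[0])-st[2]-np.radians(80.27)+np.pi)%(2*np.pi)-np.pi
def O(y): return [180,0,y]
def st(tag=""):
    o=get_obs();print(tag,round(o['t'],2),o['tcp_pos'].round(1),o['ee_rot'].round(1),'F',o['wrist_force'].round(1),'M',o['moment'].round(2),'w',round(o['grip_width'],1));return o
E
python3 - <<'E'
from h import *
a=door_ang((517.2,-38.5));print(a,post_xy(a),post_yaw(a))
xy=post_xy(a)
goto([*xy,200],O(post_yaw(a)));st()
grip(45); pic("wrist","c_wrist")
move_l([*xy,97]); st("down"); grip(0,25); o=st("gripped")
pic("scene","c_scene",(300,130,520,310),3)
E
```

```text
0.11534474634222702 [519.10812244 -38.75333321] -97.42867082927455
 4.69 [519.2 -38.1 200.1] [-180.     0.   -97.4] F [-0.6  0.1  0.9] M [ 0.05  0.01 -0.  ] w 85.5
down 6.05 [519.9 -38.9  97.8] [-179.9   -0.   -97.4] F [ 0.3  0.3 -0.3] M [-0.03 -0.03 -0.02] w 44.8
gripped 6.4 [520.3 -38.9  98.5] [-179.8   -0.   -97.4] F [-0.3  1.2  4.1] M [0.09 0.11 0.02] w 17.3
```

View pics/c_wrist.png

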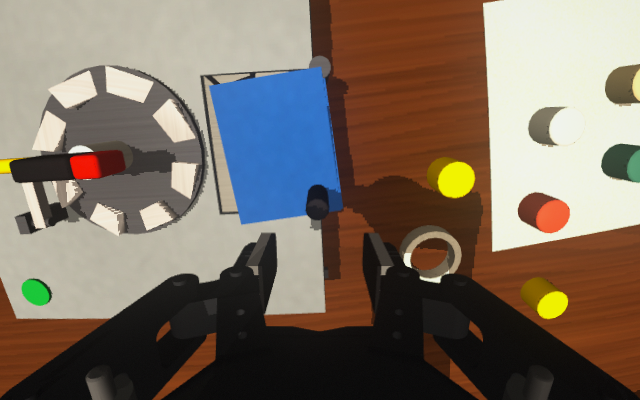

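View pics/c_scene.png

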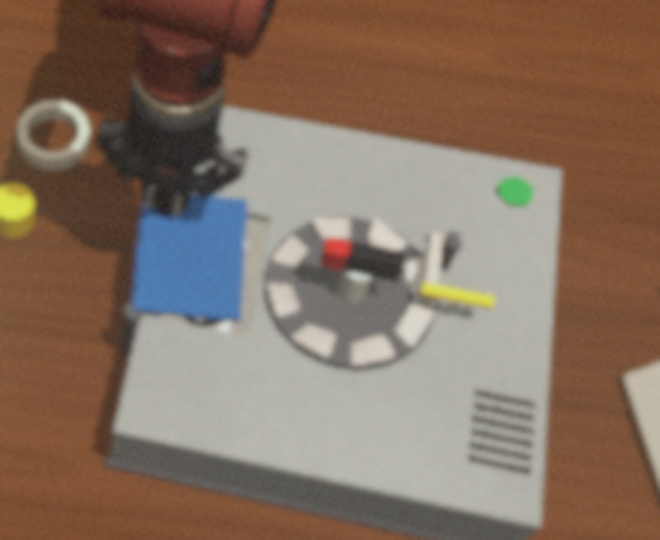

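```bash
python3 - <<'E'
from h import *
o=get_obs(); a0=door_ang(o['tcp_pos']); print(a0)
z=o['tcp_pos'][2]
for a in np.linspace(a0,2.07,11)[1:]:
    move_l([*post_xy(a),98],O(post_yaw(a)),speed=120); 
    o=get_obs(); print(round(a,2),round(door_ang(o['tcp_pos']),3),o['wrist_force'].round(1),round(o['grip_width'],1))
grip(45); o=get_obs(); move_l([*o['tcp_pos'][:2],190]); st()
pic("scene","d_scene",(300,130,520,310),3); pic("wrist","d_wrist")
E
```

```text
0.11534183756939731
0.31 0.313 [3.2 0.6 0.9] 17.4
0.51 0.505 [4.3 1.5 0.9] 17.2
0.7 0.7 [4.8 2.  2.4] 17.3
0.9 0.894 [4.4 2.1 3.8] 17.4
1.09 1.089 [3.2 3.9 3.1] 17.1
1.29 1.284 [3.3 4.5 3.4] 17.3
1.48 1.48 [3.1 4.7 4.8] 17.3
1.68 1.675 [0.9 4.5 4.9] 17.4
1.87 1.871 [0.9 3.9 5.2] 17.2
2.07 2.068 [-1.6  3.2  6.2] 17.3
 11.02 [ 649.9 -155.5  189.1] [-1.799e+02  1.000e-01  1.460e+01] F [-0.8 -0.9 -1. ] M [-0.   -0.   -0.01] w 45.1
```

View pics/d_scene.png

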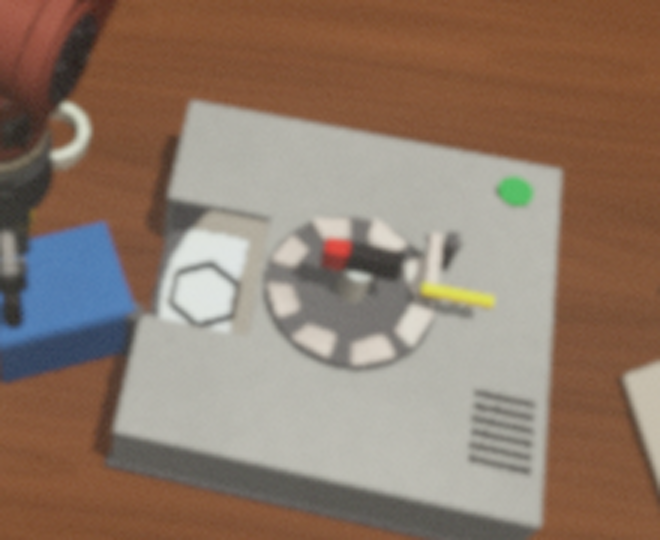

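View pics/d_wrist.png

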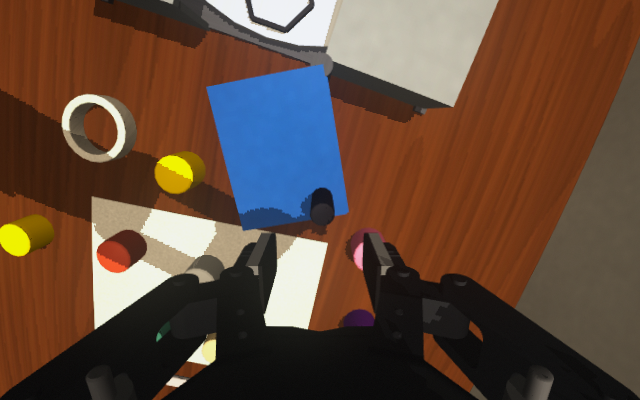

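```bash
cat >> h.py <<'E'
YJ=lambda: np.degrees(load()['station'][2])-90
def locate(col,prior):
    """current cap position near prior (top cam, any class), else None; prints candidates"""
    best=None
    for r in find_caps("top"):
        d=np.linalg.norm(r[3]-prior)
        if d<70 and np.linalg.norm(r[5]-col)<45: 
            if best is None or d<best[0]: best=(d,r)
    return best
def pick(xy,zt=8):
    goto([*xy,120],O(YJ())); grip(66)
    move_l([*xy,zt],O(YJ()),speed=120); grip(30,60); o=st("grip")
    move_l([*xy,150],speed=200); return st("lift")
def place(xy=None,zt=28.5):
    xy=S2W((-125,0,0))[0,:2] if xy is None else xy
    goto([*xy,150],O(YJ())); o=st("over")
    if o['grip_width']<38: print("LOST"); return False
    move_l([*xy,45],speed=150); o=st("in")
    if o['grip_width']<38: print("LOST"); return False
    move_l([*xy,zt],speed=40); st("down"); grip(58); move_l([*xy,150],speed=200); st("up"); return True
E
python3 - <<'E'
from h import *
b=locate(np.array([200,203,194]),np.array([543,-306])); print(b)
xy=b[1][3] if b and b[0]<8 else None
print(xy)
if xy is not None:
    pick((xy+np.array([542.8,-307.5]))/2)
    pic("scene","e_scene",(200,100,420,280),3)
E
```

```text
None
None
```

```bash
python3 - <<'E'
from h import *
pic("top","e_top",(300,120,480,300),3)
for r in find_caps("top"): print(*r)
for r in find_caps("scene"): print(*r)
E
```

```text
0 0.76 [389.3 139.3] [ 750.3 -333.7] 186 [144.  83. 148.]
0 0.75 [381.9 205.9] [ 543.4 -305.2] 187 [166. 160. 142.]
0 0.48 [342.  219.9] [ 501.1 -185.5] 153 [199. 182.  61.]
0 0.45 [385.3 281.5] [ 320.6 -310. ] 182 [205. 204.  64.]
2 0.67 [380.2 239.3] [ 443.7 -297.8] 159 [175. 104.  79.]
3 0.51 [411.9 194.1] [ 579.4 -397.4] 134 [204. 203. 162.]
4 0.58 [414.7 223.5] [ 490.4 -402.4] 183 [119. 154. 130.]
0 0.72 [232.5 271.6] [ 749.1 -334.7] 238 [145.  85. 150.]
0 0.61 [259.9 206.8] [ 542.6 -307.5] 201 [158. 153. 137.]
0 0.52 [275.4 269.6] [ 726.4 -222.6] 228 [198. 149. 159.]
2 0.77 [269.7 178.8] [ 442.5 -300.2] 215 [159. 106.  85.]
3 0.54 [448.  222.8] [513.4 230. ] 200 [200. 194. 133.]
3 0.53 [225.  213.2] [ 578.5 -401.7] 244 [199. 196. 160.]
4 0.69 [232. 187.] [ 488.5 -404.9] 181 [114. 146. 123.]
```

View pics/e_top.png

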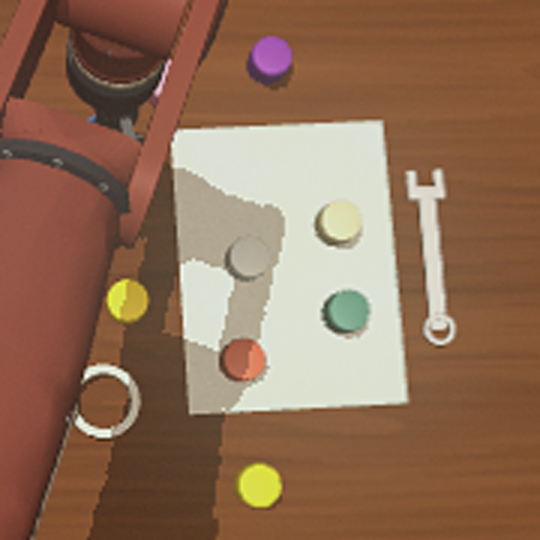

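```bash
python3 - <<'E'
from h import *
pick(np.array([543,-306.8]))
pic("scene","e_scene",(200,100,420,280),3);pic("wrist","e_wrist")
E
```

```text
grip 14.64 [ 544.2 -307.7    9.7] [179.9  -0.2  -4.3] F [-0.8 -0.6  4.7] M [ 0.01  0.03 -0.01] w 40.2
lift 15.5 [ 541.8 -305.9  148.1] [-179.9    0.2   -4.3] F [ 0.9  0.9 -1.1] M [ 0.04 -0.03  0.  ] w 40.1
```

View pics/e_scene.png

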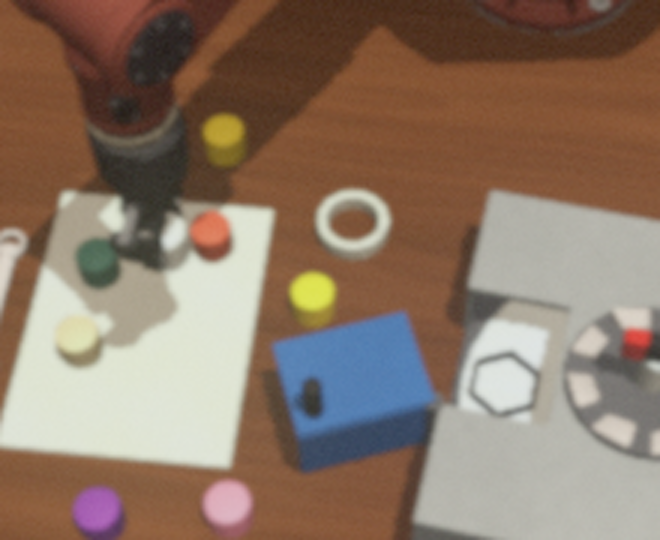

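View pics/e_wrist.png

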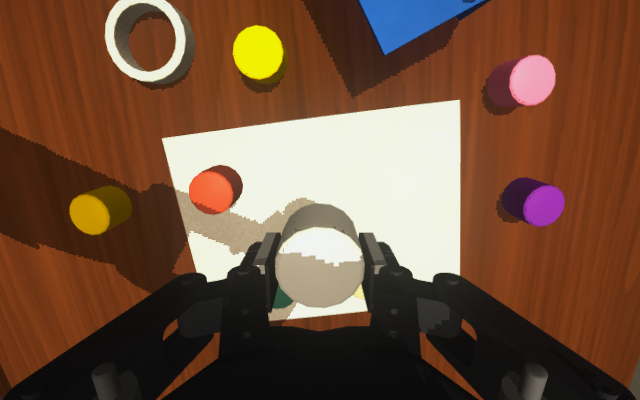

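```bash
sed -i "s/move_l(\[\*xy,150\],speed=200); return st/move_l([*xy,185],speed=200); return st/; s/goto(\[\*xy,150\],O(YJ())); o=st(\"over\")/goto([*xy,170],O(YJ())); o=st(\"over\")/" h.py
python3 - <<'E'
from h import *
o=get_obs(); move_l([*o['tcp_pos'][:2],185])
place()
pic("wrist","f_wrist");pic("scene","f_scene",(300,130,520,310),3)
E
```

```text
over 17.18 [567.3   7.  169.9] [180.   -0.   -4.4] F [ 0.4  0.2 -1.3] M [-0.03 -0.    0.01] w 40.1
in 18.17 [568.3   7.7  46.1] [ 1.8e+02 -1.0e-01 -4.3e+00] F [-0.4  0.4 -0.1] M [0.02 0.02 0.02] w 39.7
down 18.73 [567.5   8.   29.6] [180.    0.   -4.3] F [-1.8 -0.2  7. ] M [-0.04  0.33  0.03] w 40.0
up 19.8 [566.2   8.1 148.9] [-1.8e+02  1.0e-01 -4.3e+00] F [ 0.3 -0.4 -0.5] M [ 0.01  0.02 -0.05] w 57.7
```

View pics/f_wrist.png

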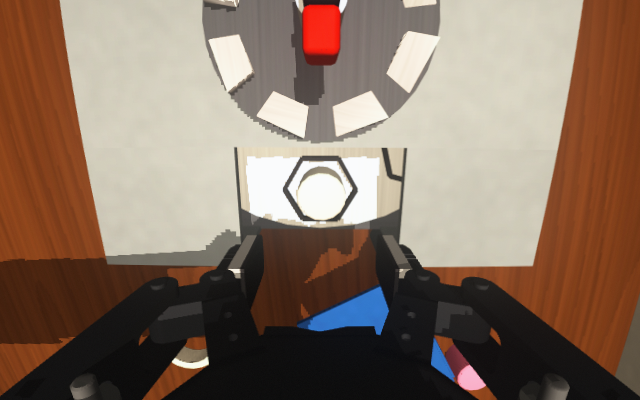

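View pics/f_scene.png

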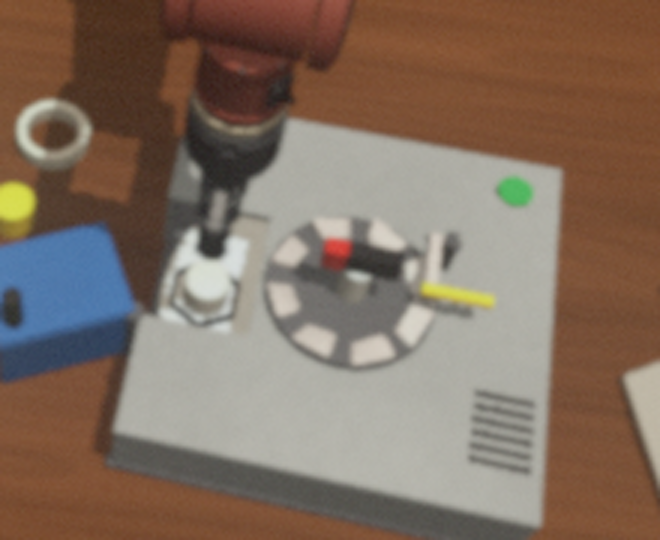

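```bash
cat >> h.py <<'E'
def turn(a0,a1,over=None,half=0,sp=90,up=True):
    """carousel from a0 to a1 (rad), via overshoot"""
    c=S2W((0,0,0))[0,:2]; Y=lambda a: YJ()-np.degrees(a)+half
    goto([*c,200],O(Y(a0))); grip(40); move_l([*c,133],speed=150); grip(0,60); st("knob")
    seq=list(np.linspace(a0,over if over is not None else a1,4)[1:])
    if over is not None: seq.append(a1)
    for a in seq:
        try: move_l([*c,133],O(Y(a)))
        except Unreachable: raise
        o=get_obs(); print(' a',round(a,3),'act',round(np.radians(YJ()+half-o['ee_rot'][2]),3),'Mz',o['moment'].round(2),'F',o['wrist_force'].round(1),round(o['grip_width'],1))
    grip(40)
    if up: move_l([*c,200],speed=200)
E
python3 - <<'E'
from h import *
t=get_obs()['t']
turn(0,.785,.785+.06)
pic("wrist","g_wrist");print(get_obs()['t']-t)
E
```

```text
knob 21.76 [576.5 132.9 135. ] [-180.     0.    -4.3] F [-3.4 -0.3  5.6] M [-0.06  0.67 -0.13] w 15.1
 a 0.282 act 0.282 Mz [-0.02  0.64 -0.13] F [-3.8  0.5  4.8] 14.8
 a 0.563 act 0.564 Mz [-0.   0.6 -0.1] F [-4.7 -0.3  5.7] 14.4
 a 0.845 act 0.845 Mz [ 0.04  0.7  -0.09] F [-4.6  0.   4.7] 14.7
 a 0.785 act 0.785 Mz [0.06 0.69 0.11] F [-4.  -0.8  5.2] 14.9
4.308300000000003
```

View pics/g_wrist.png

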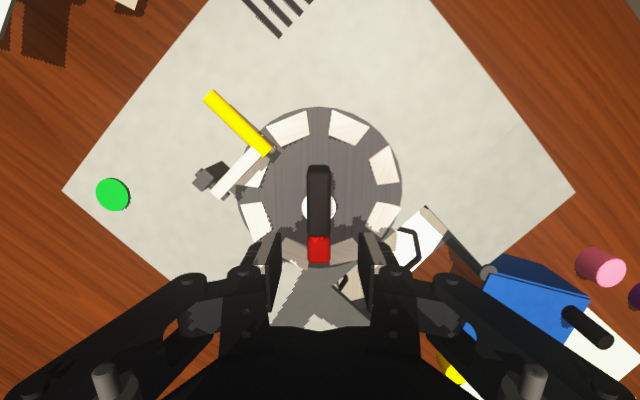

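```bash
python3 - <<'E'
from h import *
C=find_caps("top")+find_caps("scene")
for r in C: print(*r)
near=[r[3] for r in C if np.linalg.norm(r[3]-(444,-298.5))<8]
if near:
    xy=np.mean(near,0);print(xy); o=pick(xy); pic("wrist","h_wrist")
    if o['grip_width']>38:
        place()
        pic("wrist","h_wrist2");pic("scene","h_scene",(200,130,520,310),2)
E
```

```text
0 0.63 [352.9 146.5] [ 726.9 -221.3] 169 [193. 147. 158.]
0 0.61 [385.7 281.2] [ 321.5 -311.2] 165 [205. 207.  65.]
0 0.59 [389.4 139.6] [ 749.3 -333.9] 177 [138.  79. 145.]
0 0.56 [341.6 220.3] [ 500. -184.] 191 [192. 189.  70.]
1 0.56 [414.9 223.6] [ 490.2 -403.2] 174 [112. 148. 124.]
2 0.72 [380.3 240. ] [ 441.4 -298. ] 195 [195. 125.  98.]
3 0.58 [412.4 193.9] [ 580.  -398.8] 193 [192. 191. 153.]
4 0.7 [414.9 223.9] [ 489.2 -403.2] 147 [113. 151. 126.]
0 0.75 [303.4 199.4] [ 498.7 -187.1] 199 [188. 183.  70.]
0 0.72 [232.3 271.2] [ 748.1 -335.5] 245 [140.  82. 145.]
0 0.7 [275.4 269.1] [ 724.9 -222.9] 249 [192. 142. 152.]
0 0.6 [383.8 206.1] [486.   46.9] 71 [119. 114. 103.]
0 0.56 [274.1 146.1] [ 319.3 -312.6] 185 [181. 172.  60.]
2 0.49 [269.7 178.6] [ 442.1 -300.2] 212 [185. 123.  99.]
2 0.36 [448.1 223.2] [514.9 230.1] 216 [192. 186. 127.]
3 0.64 [226.  213.2] [ 578.1 -398.9] 247 [193. 189. 155.]
3 0.27 [448.8 224.2] [517.3 232.5] 210 [194. 188. 126.]
4 0.54 [232.  187.4] [ 489.7 -404.6] 237 [124. 150. 129.]
[ 441.75 -299.1 ]
grip 28.3 [ 442.9 -300.     9.5] [ 1.799e+02 -1.000e-01 -4.300e+00] F [-0.6  0.9  5.7] M [ 0.01  0.07 -0.03] w 40.1
lift 29.33 [ 440.7 -298.2  183.2] [-179.9    0.2   -4.3] F [ 0.1  0.2 -0.2] M [-0.03  0.03  0.02] w 40.2
over 30.64 [567.    7.  169.8] [180.    0.   -4.4] F [ 0.4  0.4 -0.6] M [0.01 0.05 0.01] w 40.1
in 31.62 [568.2   7.6  46.1] [ 1.8e+02 -1.0e-01 -4.3e+00] F [0.7 0.3 0.1] M [ 0.   -0.03 -0.01] w 40.2
down 32.18 [568.4   7.9  29.4] [ 1.8e+02 -1.0e-01 -4.3e+00] F [0.6 0.7 4.3] M [ 0.04 -0.06  0.08] w 39.8
up 33.26 [566.1   8.1 148.8] [-1.8e+02  1.0e-01 -4.3e+00] F [ 0.   0.3 -0.8] M [-0.04 -0.06 -0.02] w 57.7
```

```bash
python3 -c "
import cv2,numpy as np
a=cv2.imread('pics/h_wrist.png');b=cv2.imread('pics/h_wrist2.png')
cv2.imwrite('pics/hh.png',cv2.resize(np.hstack([a,b]),(800,250)))"
```

```text
(no output)
```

View pics/hh.png

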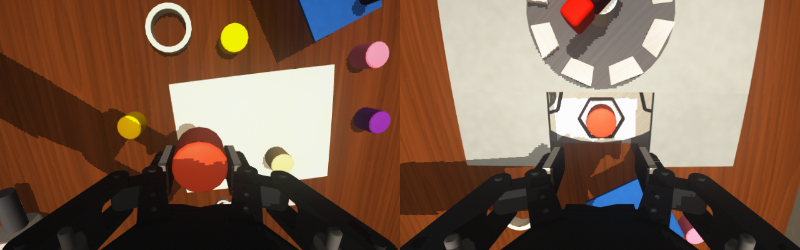

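View pics/h_scene.png

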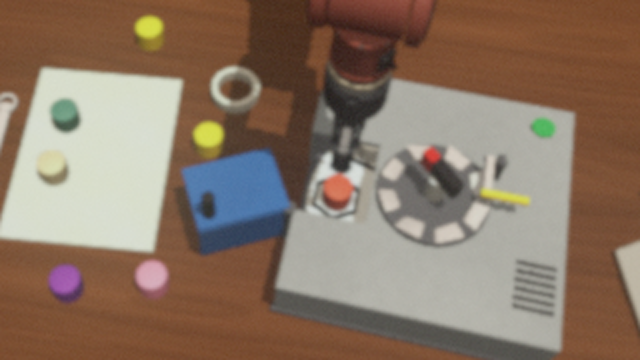

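Red cap is in pocket 1 (wrist right panel ~(602,122)); carousel one click on. Next click, then cream.

```bash
cat > cyc.py <<'E'
from h import *
import sys
def run(a0,a1,half,prior,tag):
    turn(a0,a1,a1+.06,half=half)
    C=find_caps("top")+find_caps("scene")
    near=[r[3] for r in C if np.linalg.norm(r[3]-prior)<9]
    if not near:
        for r in C: print(*r)
        print("MOVED?"); return
    xy=np.mean(near,0);print(len(near),xy); o=pick(xy); pic("wrist",tag+"_w1")
    if o['grip_width']>38:
        place(); pic("wrist",tag+"_w2");pic("scene",tag+"_s",(200,130,520,310),2)
        a=cv2.imread(f'pics/{tag}_w1.png');b=cv2.imread(f'pics/{tag}_w2.png')
        cv2.imwrite(f'pics/{tag}_ww.png',cv2.resize(np.hstack([a,b]),(800,250)))
E
python3 -c "
from cyc import *
run(.785,1.571,0,(579,-399.5),'i')"
```

```text
knob 35.57 [577.2 133.5 135. ] [-179.9   -0.   -49.3] F [-1.8  2.   6.2] M [ 0.4   0.46 -0.02] w 14.9
 a 1.067 act 1.068 Mz [ 0.3   0.43 -0.14] F [-2.3  2.   5.6] 14.9
 a 1.349 act 1.349 Mz [ 0.17  0.42 -0.1 ] F [-2.7  1.7  6. ] 14.7
 a 1.631 act 1.631 Mz [ 0.09  0.38 -0.1 ] F [-3.3  0.8  5.1] 14.7
 a 1.571 act 1.571 Mz [0.13 0.43 0.14] F [-1.9  0.9  5.8] 14.9
2 [ 579.3  -398.85]
grip 42.41 [ 580.4 -399.8    9.9] [179.9  -0.2  -4.3] F [ 0.5 -0.1  4.9] M [ 0.01  0.05 -0.05] w 40.1
lift 43.44 [ 578.1 -397.9  182.6] [-179.9    0.2   -4.3] F [-0.4 -0.6 -1.4] M [-0.   -0.01 -0.03] w 40.3
over 45.0 [567.7   6.9 170.3] [180.   -0.   -4.4] F [-0.  -0.5 -1.3] M [0.01 0.03 0.02] w 40.1
in 45.98 [568.3   7.7  46. ] [ 1.8e+02 -1.0e-01 -4.3e+00] F [ 0.3 -0.1 -0.4] M [-0.02  0.01 -0.03] w 39.9
down 46.54 [568.7   7.9  29.8] [180.   -0.2  -4.3] F [0.4 0.6 5.1] M [0.06 0.12 0.02] w 40.3
up 47.62 [566.1   8.1 148.8] [-1.8e+02  1.0e-01 -4.3e+00] F [-1.4 -0.1 -0.2] M [-0.05  0.03  0.07] w 58.0
```

View pics/i_ww.png

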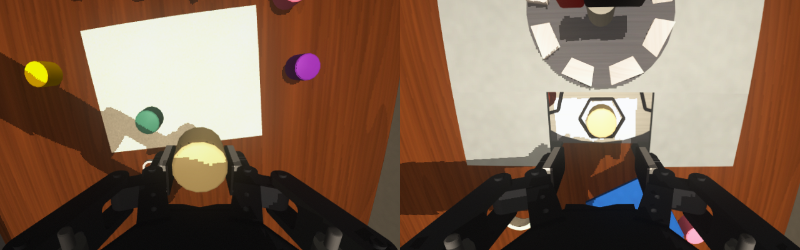

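View pics/i_s.png

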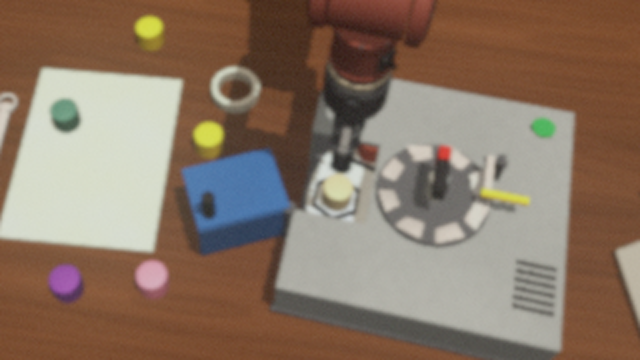

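```bash
python3 -c "
from cyc import *
run(1.571,2.356,180,(489.7,-404),'j')"
```

```text
knob 50.19 [577.9 132.9 135. ] [179.8  -0.   85.7] F [-0.9  1.5  4.8] M [ 0.01  0.06 -0.11] w 14.5
 a 1.853 act 1.853 Mz [-0.13  0.16 -0.  ] F [-1.7  0.1  6. ] 14.9
 a 2.134 act 2.135 Mz [-0.26  0.26 -0.09] F [-1.4 -2.2  6.4] 14.7
 a 2.416 act 2.416 Mz [-0.33  0.33 -0.09] F [-1.9 -2.7  6.6] 14.9
 a 2.356 act 2.356 Mz [-0.36  0.27  0.17] F [-1.8 -1.8  6.2] 15.1
1 [ 490.  -405.1]
grip 56.98 [ 491.1 -406.2    9.7] [ 1.799e+02 -1.000e-01 -4.300e+00] F [-0.4 -0.3  5.4] M [0.05 0.08 0.02] w 40.5
lift 58.02 [ 489.  -404.1  182.9] [-179.9    0.2   -4.3] F [-0.4 -0.3 -1.8] M [-0.08 -0.01  0.02] w 40.4
over 59.62 [567.4   6.9 170.1] [180.   -0.   -4.4] F [ 0.  -0.2 -0.5] M [-0.05  0.01 -0.04] w 39.8
in 60.6 [568.2   7.7  46. ] [ 1.8e+02 -1.0e-01 -4.3e+00] F [-0.4  0.4  0.9] M [-0.07 -0.03  0.03] w 40.2
down 61.16 [568.5   7.9  29.6] [180.   -0.2  -4.3] F [-0.2 -0.2  5.3] M [0.04 0.05 0.06] w 40.1
up 62.23 [566.1   8.1 148.8] [-1.8e+02  1.0e-01 -4.3e+00] F [-0.4 -0.8  0.1] M [-0.01  0.04 -0.05] w 58.0
```

View pics/j_ww.png

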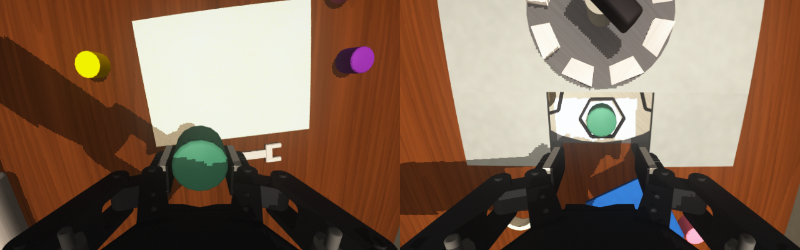

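View pics/j_s.png

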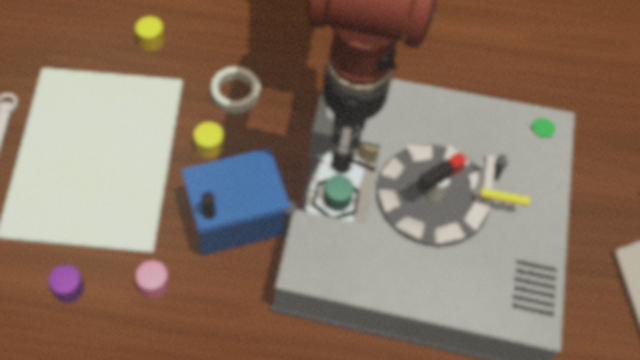

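```bash
python3 - <<'E'
from h import *
xy=S2W((102,0,0))[0,:2]; print(xy)
o=get_obs(); move_l([*o['tcp_pos'][:2],200])
goto([*xy,190],O(YJ())); grip(40); o,_=pic("wrist","k_w"); print(proj([*xy,115],"wrist",o)); 
for x in(92,102,112): print(proj([*S2W((x,0,0))[0,:2],115],"wrist",o))
E
```

```text
[584.17696576 234.33479939]
[[317.22749931 202.68613253]]
[[317.28427027 214.94133683]]
[[317.22749931 202.68613253]]
[[317.16971889 190.13444292]]
```

View pics/k_w.png

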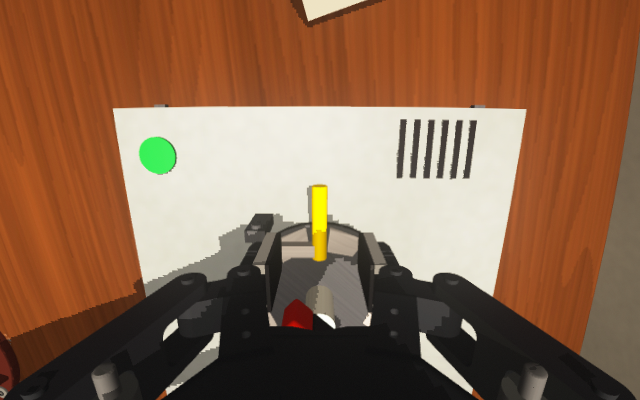

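```bash
cat >> h.py <<'E'
def pinp(th,dz=0): 
    p=S2W((102,50-50*np.cos(th),115+50*np.sin(th)))[0]; return [p[0],p[1],p[2]-12+dz]
def flip(t0,t1,n=11,open_=32):
    p=pinp(t0); goto([p[0],p[1],200],O(YJ())); grip(open_); move_l(p,speed=120); grip(0,35); st("pin")
    for th in np.linspace(t0,t1,n)[1:]:
        move_l(pinp(th),speed=100); o=get_obs(); print(round(th,2),o['tcp_pos'].round(1),o['wrist_force'].round(1),round(o['grip_width'],1))
    grip(open_); p=pinp(t1); pic("scene","flip_s_%d"%(t0>1),(300,130,520,310),3); move_l([p[0],p[1],200],speed=150); st("up")
E
python3 - <<'E'
from h import *
flip(0,2.58); pic("wrist","l_w"); pic("scene","l_s",(300,130,520,310),3)
E
```

```text
pin 65.86 [584.6 234.7 104.4] [-1.8e+02 -1.0e-01 -4.3e+00] F [-1.7  0.1  3.4] M [ 0.03  0.28 -0.03] w 10.2
0.26 [583.4 234.8 116.8] [0.8 1.2 1.5] 10.3
0.52 [579.7 235.2 128.5] [4.7 1.5 0.6] 10.2
0.77 [573.2 235.8 140.1] [6.7 0.7 4.1] 10.2
1.03 [564.9 236.5 149.3] [7.7 1.  5.4] 10.1
1.29 [554.7 237.5 156.5] [ 8.6 -1.  11.5] 10.3
1.55 [542.1 238.5 159.5] [ 5.  -1.6 16.6] 10.4
1.81 [525.6 239.8 157. ] [-2.3  0.8 19.1] 10.4
2.06 [510.1 240.9 149.5] [-3.5  1.3 14.9] 10.1
2.32 [499.3 241.5 140. ] [-1.2  2.7  7.2] 10.4
2.58 [492.  242.1 129.9] [0.  2.3 5. ] 10.4
up 69.62 [491.7 241.1 199.5] [180.    0.   -4.3] F [-0.2 -0.4 -0.9] M [0.04 0.05 0.01] w 31.8
```

View pics/l_w.png

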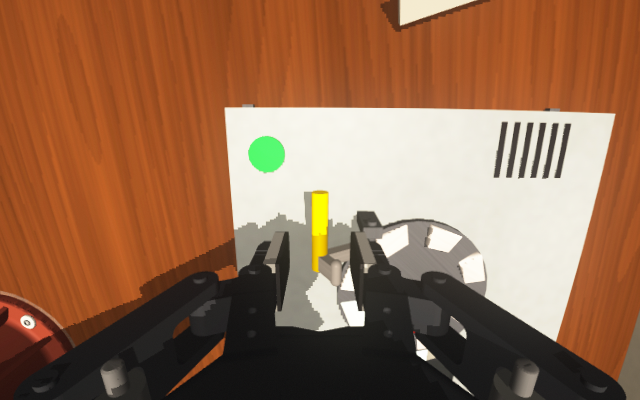

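View pics/l_s.png

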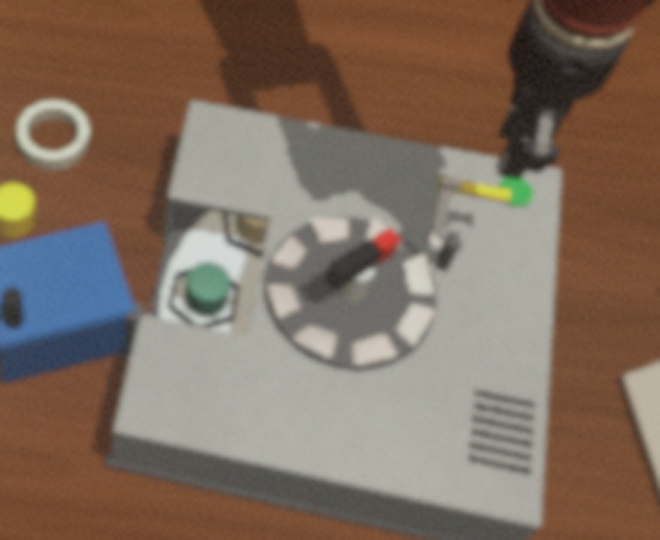

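```bash
python3 - <<'E'
from h import *
turn(2.356,1.178,half=180)
turn(1.178,0.0,over=None,half=0,up=False)
E
python3 - <<'E'
from h import *
c=S2W((0,0,0))[0,:2]
grip(0,60); st("re")
for a in (-.01,-.02,-.03):
    move_l([*c,133],O(YJ()-np.degrees(a))); o=get_obs(); print(a,round(np.radians(YJ()-o['ee_rot'][2]),4),o['moment'].round(2))
    if abs(o['moment'][2])>1: break
grip(40); move_l([*c,200],speed=200); pic("wrist","m_w"); pic("top","m_t",(155,120,310,270),4)
E
```

```text
knob 71.86 [577.2 132.2 135. ] [179.9  -0.   40.7] F [-3.3 -2.4  6.2] M [-0.43  0.54 -0.1 ] w 14.9
 a 1.963 act 1.963 Mz [-0.3   0.43  0.14] F [-2.3 -1.4  4.5] 14.5
 a 1.571 act 1.57 Mz [-0.12  0.39  0.12] F [-1.2  0.2  4.5] 14.6
 a 1.178 act 1.178 Mz [0.02 0.4  0.09] F [-2.1  0.5  5.5] 14.8
knob 78.13 [577.7 133.3 135. ] [-179.8    0.   -71.8] F [-0.7  2.   4. ] M [ 0.33  0.17 -0.02] w 14.9
 a 0.785 act 0.785 Mz [0.52 0.3  0.07] F [-1.5  2.3  6.9] 15.0
 a 0.393 act 0.392 Mz [0.59 0.43 0.1 ] F [-1.9  4.1  6.7] 14.8
 a 0.0 act 0.002 Mz [ 0.67  0.6  -0.33] F [-2.9  3.6  8.3] 14.6
re 80.46 [576.5 132.4 132.9] [180.    0.   -4.3] F [-0.1 -0.5  0.3] M [-0.13  0.05 -0.14] w 15.2
-0.01 -0.0085 [-0.2   0.06 -0.7 ]
-0.02 -0.0184 [-0.3  -0.02 -1.09]
```

View pics/m_w.png

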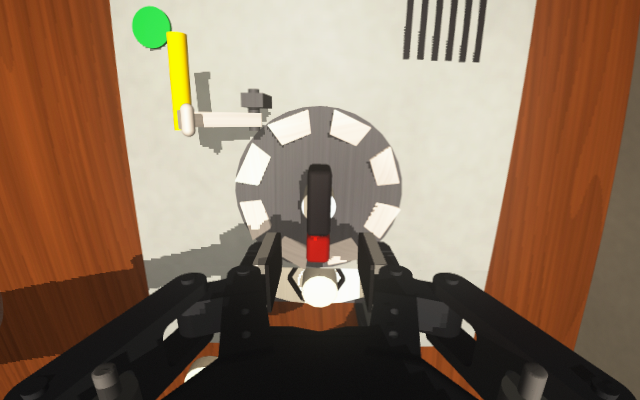

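```bash
python3 - <<'E'
from h import *
flip(2.6,0.02); pic("wrist","n_w"); pic("scene","n_s",(300,130,520,310),3)
E
```

```text
pin 83.82 [492.  241.8 130.1] [-1.799e+02 -1.000e-01 -4.300e+00] F [-1.9 -0.2  5.1] M [ 0.06  0.36 -0.1 ] w 10.6
2.34 [497.7 241.3 138.9] [-6.3  2.2  2.9] 10.4
2.08 [506.9 240.8 147.8] [-11.4   1.6  10.8] 10.4
1.83 [520.9 239.7 154.7] [-9.1 -1.  15.5] 10.5
1.57 [536.3 238.5 155.9] [-2.3 -0.8  8.7] 10.3
1.31 [548.9 237.4 153.6] [-1.4 -0.3  7.3] 10.5
1.05 [561.2 236.4 148.2] [1.  0.4 5.4] 10.3
0.79 [570.7 235.6 139. ] [3.9 1.3 1.5] 10.4
0.54 [577.6 235.1 128.6] [3.6 1.5 1.3] 10.3
0.28 [582.5 234.6 115.8] [ 4.3  2.6 -1.7] 10.4
0.02 [584.4 234.5 103. ] [3.4 1.8 0. ] 9.9
up 87.75 [583.4 234.1 199. ] [ 1.8e+02  1.0e-01 -4.3e+00] F [-0.6 -0.3 -0.5] M [-0.06  0.02 -0.02] w 31.6
```

View pics/n_w.png

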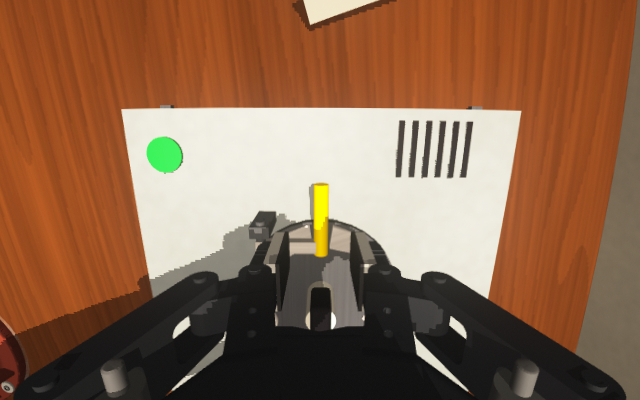

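View pics/n_s.png

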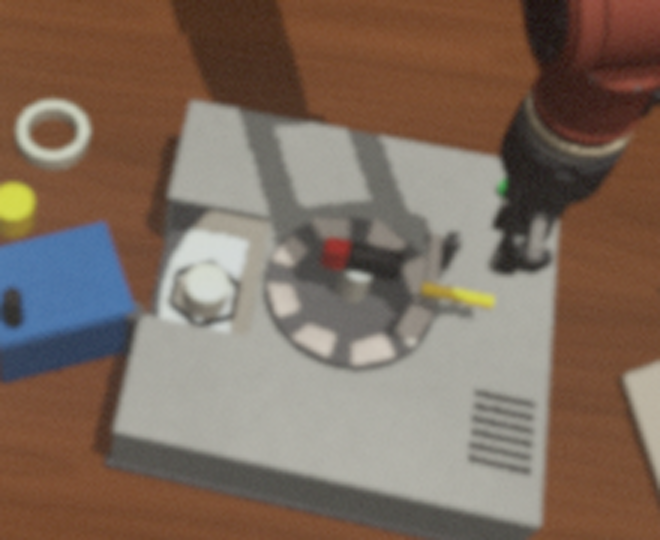

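```bash
python3 - <<'E'
from h import *
a0=2.068; xy=post_xy(a0)
goto([*xy,200],O(post_yaw(a0))); grip(45); move_l([*xy,98],speed=120); grip(0,30); st("post")
for a in list(np.linspace(a0,0,12)[1:])+[-.01,-.02,-.03]:
    move_l([*post_xy(a),98],O(post_yaw(a)),speed=120 if a>0 else 30)
    o=get_obs(); print(round(a,2),round(door_ang(o['tcp_pos']),3),o['wrist_force'].round(1),round(o['grip_width'],1))
    if a<0.2 and np.linalg.norm(o['wrist_force'][:2])>15: break
grip(45); o=get_obs(); move_l([*o['tcp_pos'][:2],200]); goto([450,-150,250],O(0)); st()
pic("scene","o_s",(180,100,520,310),2.3); pic("top","o_t",(155,120,470,300),2.5)
E
```

```text
post 90.95 [ 652.2 -156.    99.5] [ 1.799e+02 -1.000e-01  1.450e+01] F [-0.  -0.4  2.6] M [0.04 0.12 0.  ] w 16.8
1.88 1.885 [-0.6 -1.   4.1] 17.1
1.69 1.699 [-1.2 -2.1  6.7] 16.9
1.5 1.511 [-1.7 -2.   6.2] 17.4
1.32 1.324 [-1.8 -2.9  6.5] 17.1
1.13 1.135 [-3.7 -3.7  7.3] 17.3
0.94 0.946 [-4.7 -4.2  9. ] 17.0
0.75 0.757 [-5.6 -4.   9.8] 17.1
0.56 0.566 [-8.  -2.8 11.7] 17.0
0.38 0.377 [-9.1 -2.1 12.9] 17.2
0.19 0.187 [-8.8 -1.3 13. ] 17.2
0.0 -0.001 [-8.   0.  13.5] 17.2
-0.01 -0.004 [-9.5 -2.  15.2] 17.2
-0.02 -0.004 [-9.5 -3.8 14.6] 17.2
-0.03 -0.004 [-10.8  -6.7  14.6] 17.3
 99.0 [ 449.9 -149.8  249.5] [-180.    0.   -0.] F [-0.4  0.9  1. ] M [ 0.07 -0.02 -0.01] w 45.0
```

View pics/o_s.png

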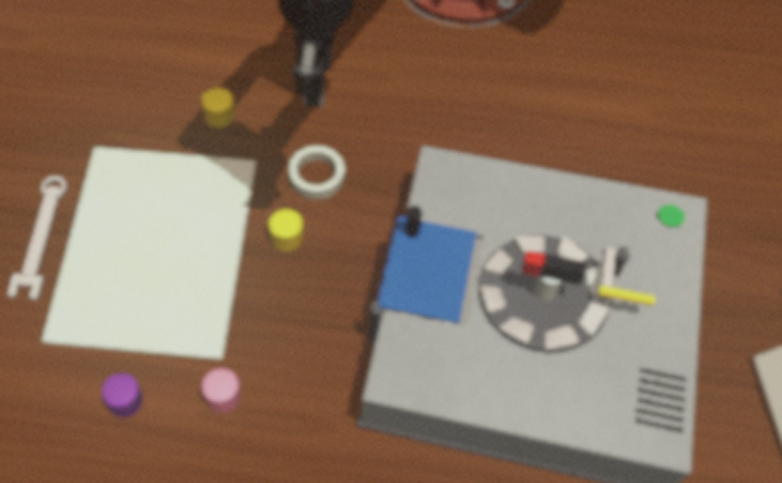

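View pics/o_t.png

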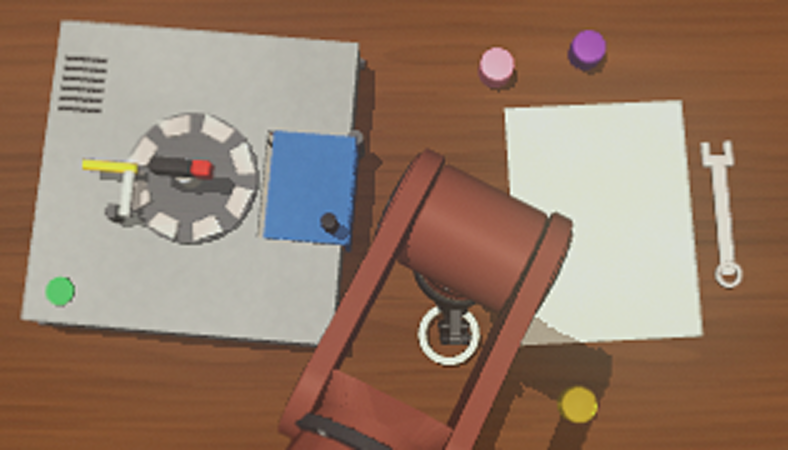

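```bash
python3 -c "
from station import *
print(sign_off())"
```

```text
the job is handed in; nothing more can be done
None
```

The job is done and handed in at about 99 s of the 210 s allowed; sign-off gives no verdict.

**What I did**
- I opened the door to about 2.07 rad.
- I stood the four caps on the sheet (white or light grey, brick red, cream, dark green) in pockets 0 to 3. Between caps I clicked the carousel on with the knob, pawl on the teeth.
- I then flipped the pawl off and turned the carousel back in two grips until it met its stop. I flipped the pawl back down and shut the door.

**Last checks**
- **Carousel:** it met the stop at about 0 rad, with the knob moment rising to about 1.1 N m. The red end points at the window.
- **Caps:** the first cap was standing in pocket 0 in the window just before the door shut. I saw each of the other three upright in its pocket when I placed it. Pockets 1 to 3 are now under the roof, so I could not look at those caps again.
- **Pawl:** the last pictures show it down on the teeth.
- **Door:** it is shut against its stop, reading -0.004 rad at the post, and it lies square with the roof.
- **Surroundings:** the sheet is empty. The wrench, tape and look-alike caps look unmoved.
- **Robot:** it was clear of everything. I saw no knocked cap, no slackened grip and no failed check.

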